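# Hang the keyhole stop plate on the feeder chute and load the puck

## Task

Take the stop plate with the keyhole slots out of the rack (not the spare beside it, which has only small round holes) and hang it across the low end of the feeder chute: press the large ends of its keyholes over the two stud heads, slide it down until it is locked fully home, and let go. Then stand the knobbed steel puck on its base in the upper half of the chute, let go of it, and push it down the chute until it rests against the stop plate. Leave the spare plate and the other things on the table where they are.

Things in the scene. Friction and masses are not known exactly. Their poses are not given: they have to be found in the camera images.
- stop_plate: The stop plate: upright aluminium plate, 130 mm wide (y), 6 thick (x), 104 high (z), about 0.25 kg; on its top edge, centred, a black handle block 50 wide (y), 12 thick (x), 36 high (to 140 above the lower edge). Same from front and back. Origin: middle of the lower edge. It starts upright in one of the rack's two slots.
- plate_lock (a point): Point on the stop plate midway between its two upright keyholes, mid thickness, 70.5 mm above the lower edge; meets stud_mid when the plate hangs home. Axes as the plate. Keyholes at y = -44 and +44: round large end 27 dia, centre 45 above the lower edge (25.5 below this point), from which a 12 wide slot runs up to 74.5 above the lower edge.
- stud_mid (a point): Point on the chute's low end midway between its two studs, 100 mm above the table, 4.5 downhill of the post face; axes as chute. Studs stick out level to -x at y = -44 and +44: shank 8 dia, 9 long, then a round head 18 dia, 5 thick (front 14 from the post face). Posts 26 wide, 118 high. A hung plate has 1.5 play each way along x, 2 along y, and can lean a little.
- chute: Steel feeder chute on grey stand, fixed. Origin on the table, middle of the stud posts' front face; x level, uphill (about away from the robot), z up. Straight floor channel 68 mm wide inside, walls 25 high; floor top is 60 above the table at x = 0, rising at 9 deg to 95 at x = 218; open upper end. Friction holds the puck on this slope: it must be pushed down.
- puck_centre (a point): Steel puck with a knob, about 0.3 kg: base disc 60 mm dia, 22 thick; on it a plain knob 32 dia, up to 58 total height. Point on its axis, 29 above the underside; z is the axis. Starts upright on the table, across the chute from the rack. Resting against the hung plate, the point is about 32 from the plate's mid plane.
- puck: The same puck; origin at the centre of its underside.
- rack: Grey plastic rack, fixed, 130 mm (x) by 150 (y); origin under its centre. Two slots along its y at x = -40 and +40, 12 wide, between walls reaching 40 above the table; the plates stand in them with the lower edge 10 above the table and lift straight up.
- spare_mid (a point): Spare plate: outline and handle as the stop plate, but two small round holes 8 mm dia in place of keyholes. In the rack's other slot, 80 from the stop plate. Point centred, 70.5 above its lower edge. Leave it there.
- wash_bottle: Bystander: white squeeze bottle with a bent spout, 181 tall (mm), back left; origin at its underside. Leave it alone.
- media_bottle: Bystander: amber glass bottle with a screw cap, 85 dia x 189 tall (mm), back right; origin at its underside. Leave it alone.
- beaker_400: Bystander: glass beaker, 93 dia x 108 tall (mm), right; origin at its underside. Leave it alone.
- tip_box: Bystander: pipette tip box, 76 x 122 x 68 (mm), far right; origin at its underside. Leave it alone.
- weighing_bottle: Bystander: small glass weighing bottle, 37 dia x 51 tall (mm), right of the chute's upper end; origin at its underside. Leave it alone.
- timer: Bystander: flat bench timer, 62 x 62 x 18 (mm), in front of the chute; origin at its underside. Leave it alone.
- dropper_bottle: Bystander: small dropper bottle, 32 dia x 94 tall (mm), near the table's front edge, right of the timer; origin at its underside. Leave it alone.
- marker: Bystander: marker pen lying down, 141 long (mm), near the table's front edge, left of the timer; origin at its underside. Leave it alone.
There are look-alikes about, which are no part of the job. What is shaped like the puck but purple or red is not meant.

How it is judged:
By the outcome, as a careful person would: the job done as asked, in the order asked, and still so for the second after the job is handed in, with the robot touching nothing.
It also fails if it takes over 64 s, if anything falls off the work surface, if the arm or the gripper's body presses on something with over 40 N, if the wrist force passes 120 N, or if a joint passes its speed limit or range.

## Robot

A 7-joint arm with a two-finger parallel gripper is mounted at the origin on a cart in front of the work surface, level with it; the furniture and walls round the work are solid. World frame = base frame: x ahead of the robot, y to its left, z up, the work surface at z = 0. Lengths are in m, angles in rad, forces in N, time in s.
With the tool pointing down it reaches from about 0.425 to 0.925 m from the base axis. Payload 6.8 kg.
Tool frame: the origin (TCP) lies on the centre line of the jaws, within the pads' length; the fingertips stand 19 mm ahead of it and the grasp point (between the pads) is the TCP (tcp_to_tips is the distance from the TCP to the fingertips, in m); x points along the fingers, y is the direction in which the jaws open and shut, and the axes are right-handed (so a half turn about x gives the same grasp; the last joint's range is limited). The gripper opens to 85 mm and grips with 20 to 120 N. Pads are 22 mm wide; open, the fingers measure 114 mm over their backs; the gripper's body (76 mm by 85 mm) begins 54 mm behind the grasp point. The pads swing forward as they close: fully open they stand 13 mm farther back than shut.
Start: joints at [1.134, 0.477, 0.022, 1.555, -0.011, 1.109, -0.083], TCP at [0.218, -0.639, 0.25] pointing down, gripper open.
Joint ranges: [-2.96, 2.96], [-0.34, 2.1], [-1.41, 1.46], [0.24, 2.44], [-1.37, 4.51], [0.17, 1.92], [-2.96, 2.96]. Speed limits (rad/s): [2.39, 2.39, 3.14, 3.14, 3.14, 3.14, 3.14].

## Interface

Orientations are given as a unit quaternion [w, x, y, z].
In Python, from station import get_obs, read_camera, hand_in, spot_in, cut_out, tcp_to_tips gives the robot as it stands.
- The arm moves only by the shell command python3 -m jog 'ROWS' [FORCE]. ROWS is JSON, a list of rows, each an object of numbers: "gripper": the closure, from 0 (fully open) to 1 (shut); "dx", "dy", "dz": the shift along the world's x, y, z in m; "rx", "ry", "rz": the turn, a rotation vector about the world's x, y, z in degrees. In form: [{"gripper": .., "dx": .., "dy": .., "dz": .., "rx": .., "ry": .., "rz": ..}, ...]. A call has 1 to 10 rows; each row is the pose to reach, as a shift and turn from the pose commanded when the call began; what a row does not reach only later rows make up. A row lasts 1/10 s, in which the tool goes at most 50 mm and 8.59 degrees, less where a joint would pass 70% of its speed; a pose out of reach is approached as far as the arm can. A call with a gripper value outside its range is refused whole. The fingers move at their own pace and stop on an object; FORCE is the grip in N (left out, the last holds). Time passes only in rows, so rows that repeat a pose let the fingers close. It gives the time, the measured TCP pose, the force and the opening at its end, in the units of the state.
- get_obs(): the state, without advancing time (a new reading comes with each control period).
- read_camera(name): name is "scene" or "top" or "wrist"; returns a dict with "pixels" (384x512x3 uint8, blue, green, red), "range_z" (384x512 float32, m along the optical axis (not along the pixel's ray), 0 where there is no reading), "camera_matrix" (3x3 intrinsics, pixels), "cam_to_world" (4x4, takes a point from camera to world coordinates). Camera axes: x right, y down, z forward; pixel columns grow to the right and rows downward; lengths in m; the calibration is good to about 2 mm. The wrist camera is an equidistant fisheye: a pixel r from the principal point sees the ray r / f radians off the axis. A picture is of the moment at which its call begins.
- hand_in(): hands the job in, once; it reports no verdict.
Trained networks look in the newest picture that a camera, given by its name, has taken for a name from the list of things; names that differ only in an ending like _2 or _b are one class to them, and where a whole thing is asked for, a point or a joint stands for the part that bears it (a point fixed in the world has none). Each returns a list of dicts, best first, with "conf" (0 to 1); they miss things now and then, are a little off and sometimes report something else, mostly with a low value. They report only what shows in the picture. A call takes as long as a camera call. They do not tell look-alikes from the thing itself.
- spot_in(camera, label): "box" ([centre column, centre row, width, height] in pixels, round what is visible of it).
- cut_out(camera, label): "mask" (384x512 bool, what is visible of it) and "box" ([centre column, centre row, width, height] in pixels, round what is visible of it).
The state is a dict: "t": time; "q": joint angles; "joint_vel": joint speeds; "joint_torque": joint torques, N m; "eef_pos": TCP position; "tool_rot": TCP orientation; "contact_force": force on the tool from outside, world axes, zero at the start; "torque": the same for the moment, N m; "gripper_width": opening from 0.0 (shut) to 1.0 (fully open).
Only numpy, scipy, OpenCV 4.12 (cv2) and the standard library are available. Lean on these libraries where they do the work, as an engineer would, in place of code of your own. Each camera call takes 0.05 s, during which the arm holds its last target. There are 200 camera calls.

## Working session

There is one attempt and no reset: what is moved stays moved. The work goes in short steps, Python scripts to look and compute and a shell command to move; the robot and the scene stay as the last step left them, time stands still between calls to the robot, and variables do not carry over. Pictures are saved under pics/ and viewed, about 8 in all and at most 12, crops included, and the job is handed in when it is done.

```bash
ls; mkdir -p pics; cat > h.py <<'E'
import numpy as np,cv2
from station import *
def cloud(c):
    K=c["camera_matrix"];T=c["cam_to_world"];z=c["range_z"];v,u=np.mgrid[:384,:512]
    p=np.stack([(u-K[0,2])/K[0,0]*z,(v-K[1,2])/K[1,1]*z,z],-1)
    return p@T[:3,:3].T+T[:3,3]
E
python3 - <<'E'
from h import *
o=get_obs();print(o)
ims=[]
for n in ["scene","top"]:
    c=read_camera(n);np.savez(f"{n}.npz",**c);W=cloud(c)
    print(n,c["camera_matrix"].tolist(),c["cam_to_world"].round(3).tolist())
    for l in ["stop_plate","spare_mid","puck","chute","rack","weighing_bottle","timer","dropper_bottle","beaker_400"]:
        for d in cut_out(n,l)[:4]:
            m=d["mask"]&(c["range_z"]>0);P=W[m]
            if len(P): print(l,round(d["conf"],2),np.round(d["box"]),np.median(P,0).round(3),np.percentile(P,2,0).round(3),np.percentile(P,98,0).round(3))
    cv2.imwrite(f"pics/{n}0.png",cv2.resize(c["pixels"],(768,576),interpolation=cv2.INTER_CUBIC))
E
```

```text
pics
{'t': 0.0, 'q': array([ 1.13391721,  0.47781636,  0.0223094 ,  1.55646321, -0.01151094,
        1.10931485, -0.08309066]), 'joint_vel': array([ 5.24838975e-04,  3.16348233e-04, -3.75447268e-04,  8.26179264e-05,
       -1.16294840e-03,  1.85678609e-03, -1.46498442e-03]), 'joint_torque': array([-4.57132901e-04, -5.96451974e+01,  1.60766412e+00, -2.81197840e+01,
        1.24962896e-02,  9.34459706e-03, -4.86027986e-06]), 'eef_pos': array([ 0.21777272, -0.63830245,  0.24930924]), 'tool_rot': array([-0.11509083, -0.69742159, -0.11638223,  0.69771943]), 'contact_force': array([-0.34561364, -0.91246769, -0.16360652]), 'torque': array([-0.05424275, -0.04812419, -0.0355728 ]), 'gripper_width': 0.9985853380857727}
scene [[430.8698712984511, 0.0, 254.87231384702474], [0.0, 430.8698712984511, 187.70597155059383], [0.0, 0.0, 1.0]] [[-0.894, -0.281, 0.349, 0.062], [-0.448, 0.536, -0.716, 0.904], [0.014, -0.796, -0.605, 0.865], [0.0, 0.0, 0.0, 1.0]]
stop_plate 0.91 [291. 148.  19.  46.] [ 0.508 -0.295  0.086] [ 0.503 -0.375  0.021] [ 0.522 -0.241  0.148]
spare_mid 0.66 [316. 155.  16.  46.] [ 
[... 2421 characters left out ...]
 30.   2.] [ 0.502 -0.304  0.109] [ 0.498 -0.367  0.016] [ 0.511 -0.245  0.153]
timer 0.74 [373. 140.  30.  26.] [ 0.629 -0.442  0.132] [ 0.599 -0.489  0.018] [ 0.672 -0.417  0.194]
timer 0.56 [255. 210.  20.  20.] [ 0.359 -0.008  0.016] [ 0.326 -0.04   0.002] [0.394 0.021 0.024]
timer 0.38 [256. 159.  34.  58.] [ 0.562 -0.004  0.072] [ 0.455 -0.066  0.002] [0.669 0.061 0.118]
dropper_bottle 0.5 [293. 219.   5.   7.] [ 0.333 -0.156  0.045] [ 0.317 -0.171  0.027] [ 0.345 -0.144  0.093]
beaker_400 0.72 [372. 170.  33.  27.] [ 0.528 -0.477  0.036] [ 0.48  -0.506 -0.001] [ 0.567 -0.418  0.111]
beaker_400 0.21 [254. 210.  17.  14.] [ 0.362 -0.008  0.017] [ 0.334 -0.036  0.007] [0.39  0.02  0.025]
```

```bash
python3 - <<'E'
from h import *
c=np.load("scene.npz");cv2.imwrite("pics/s1.png",cv2.resize(c["pixels"][100:330,130:400],None,fx=2.6,fy=2.6,interpolation=cv2.INTER_CUBIC))
E
```

```text
(no output)
```

View pics/s1.png

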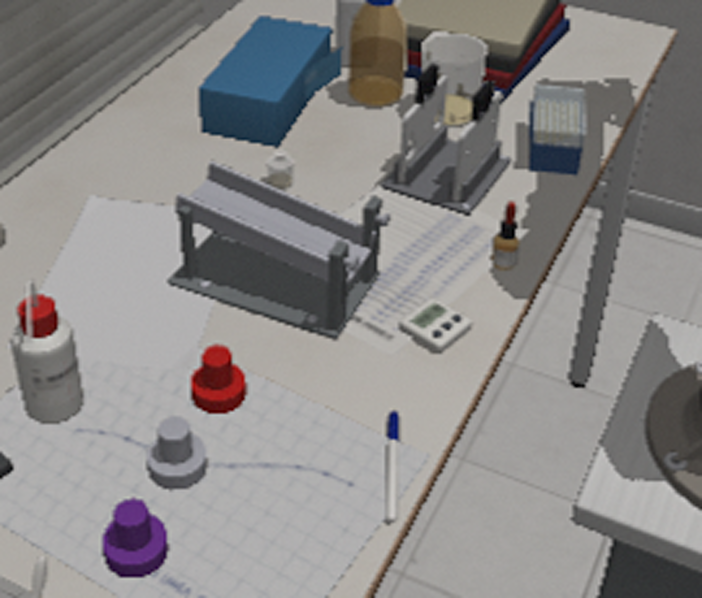

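View pics/top0.png

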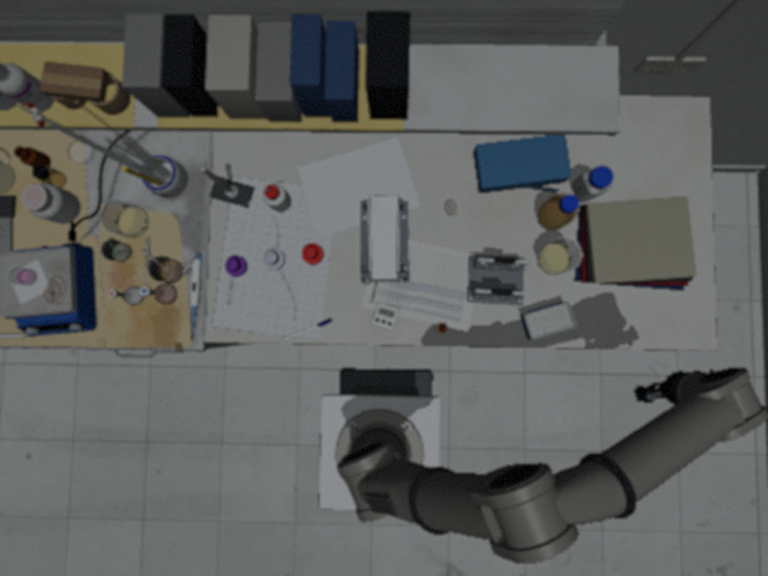

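```bash
cat >> h.py <<'E'
from scipy.spatial.transform import Rotation as R
def toolR(o=None):
    q=(o or get_obs())["tool_rot"];return R.from_quat([q[1],q[2],q[3],q[0]]).as_matrix()
E
python3 - <<'E'
from h import *
print(toolR().round(3))
for n in ["scene","top"]:
    c=np.load(n+".npz");W=cloud(c);x,y,z=W[...,0],W[...,1],W[...,2]
    def rep(nm,m):
        P=W[m]
        if len(P)>3:
            r=cv2.minAreaRect((P[:,:2]*1000).astype(np.float32));print(n,nm,len(P),P.mean(0).round(3),np.round(r[0]),np.round(r[1]),round(r[2],1),P[:,2].max().round(3))
    box=(y>-.42)&(y<-.2)
    rep("far handle",box&(abs(x-.505)<.025)&(z>.118)); rep("near handle",box&(abs(x-.425)<.025)&(z>.118))
    rep("far plate",box&(abs(x-.505)<.025)&(z>.05)&(z<.112)); rep("near plate",box&(abs(x-.425)<.025)&(z>.05)&(z<.112))
    rep("postL",(abs(y-.044)<.03)&(abs(x-.47)<.05)&(z>.10)); rep("postR",(abs(y+.05)<.03)&(abs(x-.47)<.05)&(z>.10))
    rep("puck knob",(np.hypot(x-.51,y-.296)<.04)&(z>.05))
    rep("chute walls",(abs(y)<.09)&(x>.48)&(x<.72)&(z>.09))
c=np.load("scene.npz");cv2.imwrite("pics/s2.png",cv2.resize(c["pixels"][115:195,265:345],None,fx=7,fy=7,interpolation=cv2.INTER_CUBIC))
E
```

```text
[[-0.     0.323 -0.946]
 [-0.    -0.946 -0.323]
 [-1.     0.     0.   ]]
scene far handle 86 [ 0.507 -0.3    0.137] [ 508. -307.] [58. 14.] 86.1 0.153
scene near handle 85 [ 0.428 -0.293  0.138] [ 429. -300.] [14. 54.] 0.1 0.152
scene far plate 269 [ 0.509 -0.317  0.083] [ 510. -328.] [ 25. 184.] 4.1 0.112
scene near plate 227 [ 0.428 -0.292  0.081] [ 428. -301.] [137.   8.] 86.7 0.112
scene postL 82 [0.461 0.045 0.11 ] [459.  44.] [26. 28.] 1.7 0.12
scene postR 76 [ 0.464 -0.047  0.11 ] [462. -51.] [27. 30.] 1.3 0.121
scene puck knob 118 [0.515 0.302 0.057] [516. 300.] [31. 31.] 42.4 0.062
scene chute walls 624 [0.613 0.002 0.1  ] [583.  -1.] [193. 109.] 2.8 0.12
top far handle 64 [ 0.503 -0.307  0.142] [ 504. -306.] [118.  13.] 87.6 0.158
top near handle 54 [ 0.424 -0.3    0.145] [ 424. -285.] [82. 11.] 88.7 0.155
top far plate 66 [ 0.507 -0.335  0.085] [ 506. -332.] [ 25. 177.] 6.7 0.112
top near plate 34 [ 0.423 -0.29   0.09 ] [ 420. -302.] [130.  15.] 87.5 0.112
top postL 38 [0.457 0.04  0.116] [454.  41.] [27. 23.] 0.5 0.123
top postR 36 [ 0.459 -0.053  0.114] [457. -54.] [23. 23.] 0.9 0.126
top puck knob 53 [0.51  0.298 0.058] [510. 298.] [30. 28.] 25.2 0.068
top chute walls 330 [ 0.62 -0.    0.1 ] [579.   2.] [101. 191.] 88.0 0.127
```

View pics/s2.png

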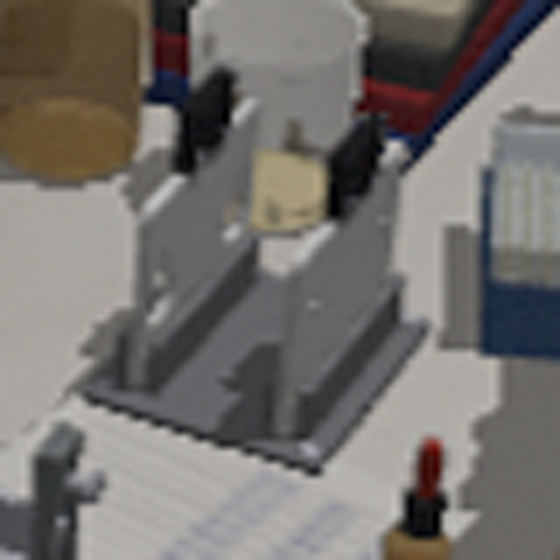

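Candidates: plates – far (scene px 291,148) shows large holes; near (316,155) only a small hole → far one chosen. Pucks – red (214,246), grey steel (197,274), purple (184,306) → grey. I'll check from close up with the wrist camera.

```bash
python3 -m jog '[{"gripper":0,"dx":0.29,"dy":0.33,"dz":0.04,"rz":71},{"gripper":0,"dx":0.29,"dy":0.33,"dz":0.04,"rz":71},{"gripper":0,"dx":0.29,"dy":0.33,"dz":0.04,"rz":71},{"gripper":0,"dx":0.29,"dy":0.33,"dz":0.04,"rz":71},{"gripper":0.4,"dx":0.29,"dy":0.33,"dz":0.04,"rz":71},{"gripper":0.4,"dx":0.29,"dy":0.33,"dz":0.04,"rz":71},{"gripper":0.4,"dx":0.29,"dy":0.33,"dz":0.04,"rz":71},{"gripper":0.4,"dx":0.29,"dy":0.33,"dz":0.04,"rz":71},{"gripper":0.4,"dx":0.29,"dy":0.33,"dz":0.04,"rz":71},{"gripper":0.4,"dx":0.29,"dy":0.33,"dz":0.04,"rz":71}]'
python3 - <<'E'
from h import *
o=get_obs();print(o["t"],o["eef_pos"],o["q"].round(2),o["gripper_width"]);print(toolR(o).round(3))
c=read_camera("wrist");np.savez("w1.npz",**c);print(c["camera_matrix"].round(1).tolist(),c["cam_to_world"].round(3).tolist())
cv2.imwrite("pics/w1.png",cv2.resize(c["pixels"],(768,576),interpolation=cv2.INTER_CUBIC))
for l in ["stop_plate","spare_mid"]:
  for d in spot_in("wrist",l)[:3]: print(l,d)
E
```

```text
1.0 [ 0.217948   -0.63887471  0.25031051] [ 1.13  0.48  0.02  1.56 -0.01  1.11 -0.08] 0.9978624808126619
[[-0.     0.323 -0.946]
 [-0.    -0.946 -0.323]
 [-1.     0.     0.   ]]
[[297.3, 0.0, 256.0], [0.0, 297.3, 189.4], [0.0, 0.0, 1.0]] [[0.323, -0.898, -0.297, 0.295], [-0.946, -0.306, -0.102, -0.613], [0.001, 0.314, -0.949, 0.375], [0.0, 0.0, 0.0, 1.0]]$[0]: bad value
```

View pics/w1.png

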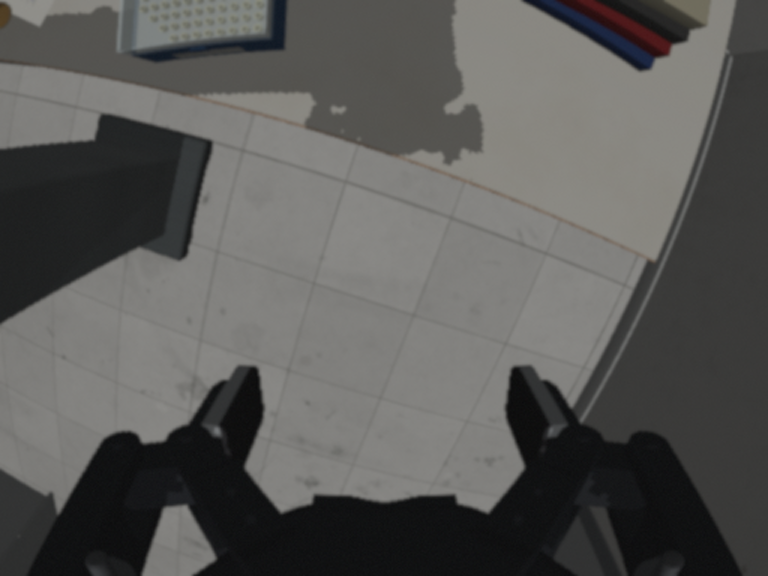

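```bash
python3 -m jog '[{"gripper":0.0,"dx":0.04,"dy":0.04,"dz":0.01,"rx":0.0,"ry":0.0,"rz":8.0}]'; python3 -m jog '[{"gripper":0.0,"dx":0.1,"dy":0.1,"dz":0.04,"rz":20.0}]'
```

```text
t: 1.25
eef_pos: [0.2456, -0.6077, 0.2577]
tool_rot: [-0.161, -0.687, -0.161, 0.691]
contact_force: [0.7, -0.1, -0.4]
gripper_width: 0.999$[0]: bad value
```

```bash
python3 -m jog '[{"gripper":0.0,"dx":0.12,"dy":0.15,"dz":0.04,"rx":0.0,"ry":0.0,"rz":32.0},{"gripper":0.0,"dx":0.12,"dy":0.15,"dz":0.04,"rx":0.0,"ry":0.0,"rz":32.0},{"gripper":0.0,"dx":0.12,"dy":0.15,"dz":0.04,"rx":0.0,"ry":0.0,"rz":32.0},{"gripper":0.0,"dx":0.12,"dy":0.15,"dz":0.04,"rx":0.0,"ry":0.0,"rz":32.0},{"gripper":0.4,"dx":0.25,"dy":0.30,"dz":0.04,"rx":0.0,"ry":0.0,"rz":63.0},{"gripper":0.4,"dx":0.25,"dy":0.30,"dz":0.04,"rx":0.0,"ry":0.0,"rz":63.0},{"gripper":0.4,"dx":0.25,"dy":0.30,"dz":0.04,"rx":0.0,"ry":0.0,"rz":63.0},{"gripper":0.4,"dx":0.25,"dy":0.30,"dz":0.04,"rx":0.0,"ry":0.0,"rz":63.0}]'
python3 - <<'E'
from h import *
o=get_obs();print(o["t"],o["eef_pos"],o["q"].round(2),o["gripper_width"]);print(toolR(o).round(3))
c=read_camera("wrist");np.savez("w1.npz",**c);print(c["camera_matrix"].round(1).tolist(),c["cam_to_world"].round(3).tolist())
cv2.imwrite("pics/w2.png",cv2.resize(c["pixels"],(768,576),interpolation=cv2.INTER_CUBIC))
E
```

```text
t: 2.05
eef_pos: [0.5039, -0.3023, 0.2994]
tool_rot: [0.501, 0.499, 0.5, -0.499]
contact_force: [1.0, -0.8, -0.2]
gripper_width: 0.601
2.05 [ 0.50388996 -0.30233897  0.29940285] [ 0.73  0.32 -0.38  1.69  0.13  1.15  0.32] 0.6013719207397009
[[ 0.001  1.     0.003]
 [-0.     0.003 -1.   ]
 [-1.     0.001  0.   ]]
[[297.3, 0.0, 256.0], [0.0, 297.3, 189.4], [0.0, 0.0, 1.0]] [[1.0, 0.002, 0.002, 0.504], [0.003, -0.949, -0.316, -0.222], [0.002, 0.316, -0.949, 0.424], [0.0, 0.0, 0.0, 1.0]]
```

View pics/w2.png

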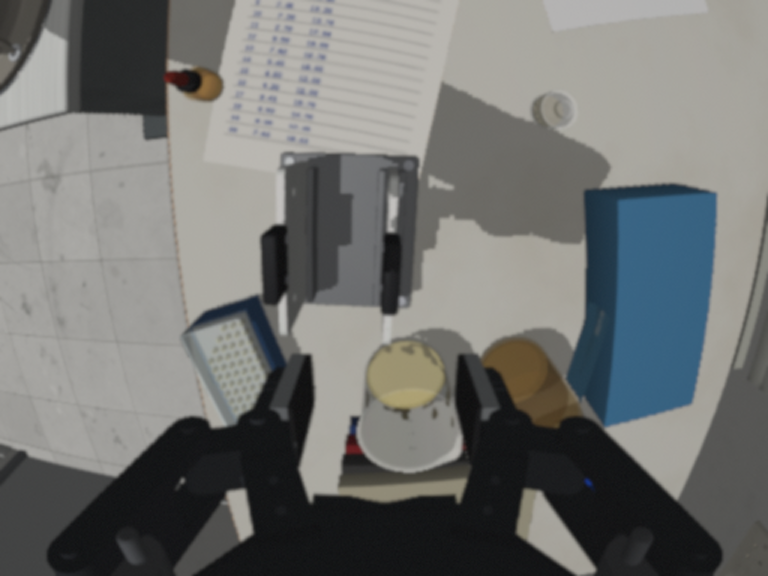

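```bash
cat >> h.py <<'E'
def fish(c):
    K=c["camera_matrix"];T=c["cam_to_world"];z=c["range_z"];v,u=np.mgrid[:384,:512]
    a=(u-K[0,2])/K[0,0];b=(v-K[1,2])/K[1,1];r=np.hypot(a,b)+1e-9
    k=np.tan(np.minimum(r,1.4))/r
    p=np.stack([a*k*z,b*k*z,z],-1);return p@T[:3,:3].T+T[:3,3]
def rep(nm,W,m):
    P=W[m]
    if len(P)>3:
        r=cv2.minAreaRect((P[:,:2]*1000).astype(np.float32));l=np.linalg.svd(P[:,:2]-P[:,:2].mean(0))[2][0]
        print(nm,len(P),P.mean(0).round(4),"rect",np.round(r[0],1),np.round(r[1],1),round(r[2],1),"pca",np.degrees(np.arctan2(l[1],l[0])).round(1),"zmax",P[:,2].max().round(3))
E
python3 - <<'E'
from h import *
c=np.load("w1.npz");W=fish(c);x,y,z=np.moveaxis(W,-1,0);g=c["pixels"].max(-1);v=c["range_z"]>0
b=v&(y>-.40)&(y<-.2)
for nm,x0 in(("far",.506),("near",.426)):
    rep(nm+" handle top",W,b&(abs(x-x0)<.025)&(z>.143)&(z<.17))
    rep(nm+" plate top",W,b&(abs(x-x0)<.025)&(z>.108)&(z<.12)&(g>110))
rep("rack wall",W,b&(abs(x-.465)<.08)&(z>.033)&(z<.046))
# large-hole test on faces: column of depth at plate faces
for nm,x0 in(("far",.506),("near",.426)):
    m=b&(abs(x-x0)<.02)&(z>.02)&(z<.105)
    P=W[m];print(nm,np.histogram(P[:,2],bins=8)[0],P[:,1].min(),P[:,1].max())
cv2.imwrite("pics/w2c.png",cv2.resize(c["pixels"][95:235,165:295],None,fx=4.2,fy=4.2,interpolation=cv2.INTER_CUBIC))
E
```

```text
far handle top 568 [ 0.5092 -0.3084  0.1501] rect [ 509.5 -309.6] [49.4 11.9] 87.6 pca -92.3 zmax 0.153
far plate top 284 [ 0.5093 -0.2948  0.1145] rect [ 508.5 -310.8] [126.    6.1] 87.5 pca -92.1 zmax 0.117
near handle top 605 [ 0.4305 -0.302   0.1495] rect [ 429.5 -303.2] [49.3 12.4] 87.6 pca -91.9 zmax 0.152
near plate top 365 [ 0.43   -0.2953  0.1142] rect [ 429.6 -303. ] [128.8   6.6] 87.6 pca -92.2 zmax 0.116
rack wall 1274 [ 0.4728 -0.2996  0.0402] rect [ 476.5 -305. ] [129.5  90.2] 88.0 pca 43.7 zmax 0.046
far [ 11 596  60   3   6   1   8  13] -0.3750886951267126 -0.24467942892691447
near [230 566 184 147 173 173 186 176] -0.369388419649495 -0.23819706731777113
```

View pics/w2c.png

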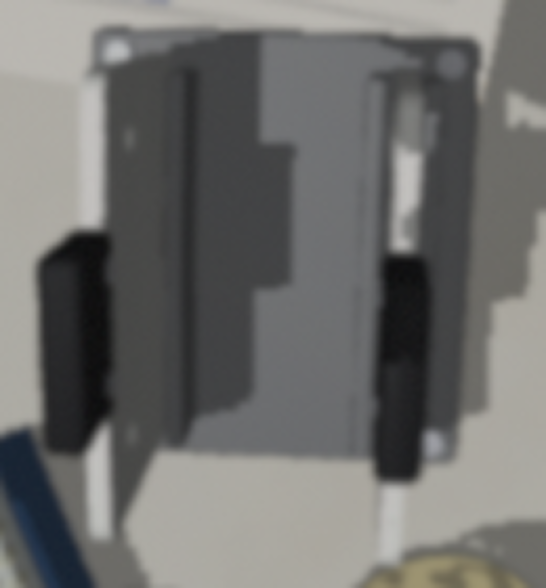

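```bash
python3 -m jog '[{"gripper":0.4,"dx":0.005,"dy":-0.007,"dz":-0.05,"rx":0,"ry":0,"rz":-2.5},{"gripper":0.4,"dx":0.005,"dy":-0.007,"dz":-0.09,"rx":0,"ry":0,"rz":-2.5},{"gripper":0.4,"dx":0.005,"dy":-0.007,"dz":-0.12,"rx":0,"ry":0,"rz":-2.5},{"gripper":0.4,"dx":0.005,"dy":-0.007,"dz":-0.15,"rx":0,"ry":0,"rz":-2.5},{"gripper":0.4,"dx":0.005,"dy":-0.007,"dz":-0.165,"rx":0,"ry":0,"rz":-2.5},{"gripper":0.4,"dx":0.005,"dy":-0.007,"dz":-0.165,"rx":0,"ry":0,"rz":-2.5},{"gripper":1,"dx":0.005,"dy":-0.007,"dz":-0.165,"rx":0,"ry":0,"rz":-2.5},{"gripper":1,"dx":0.005,"dy":-0.007,"dz":-0.165,"rx":0,"ry":0,"rz":-2.5},{"gripper":1,"dx":0.005,"dy":-0.007,"dz":-0.165,"rx":0,"ry":0,"rz":-2.5},{"gripper":1,"dx":0.005,"dy":-0.007,"dz":-0.165,"rx":0,"ry":0,"rz":-2.5}]' 70
```

```text
t: 3.1
eef_pos: [0.5088, -0.3117, 0.1359]
tool_rot: [0.489, 0.512, 0.487, -0.511]
contact_force: [-0.9, 0.1, 6.5]
gripper_width: 0.127
```

```bash
python3 -m jog '[{"gripper":1,"dx":0,"dy":0,"dz":0.04,"rx":0,"ry":0,"rz":0},{"gripper":1,"dx":0,"dy":0,"dz":0.08,"rx":0,"ry":0,"rz":0},{"gripper":1,"dx":0,"dy":0,"dz":0.12,"rx":0,"ry":0,"rz":0},{"gripper":1,"dx":0,"dy":0,"dz":0.16,"rx":0,"ry":0,"rz":0},{"gripper":1,"dx":-0.01,"dy":0.04,"dz":0.165,"rx":0,"ry":0,"rz":0},{"gripper":1,"dx":-0.03,"dy":0.08,"dz":0.165,"rx":0,"ry":0,"rz":0},{"gripper":1,"dx":-0.05,"dy":0.12,"dz":0.165,"rx":0,"ry":0,"rz":0},{"gripper":1,"dx":-0.07,"dy":0.16,"dz":0.165,"rx":0,"ry":0,"rz":0},{"gripper":1,"dx":-0.08,"dy":0.18,"dz":0.165,"rx":0,"ry":0,"rz":0},{"gripper":1,"dx":-0.08,"dy":0.18,"dz":0.165,"rx":0,"ry":0,"rz":0}]'
python3 - <<'E'
from h import *
o=get_obs();print(o["t"],o["eef_pos"],o["q"].round(2),o["gripper_width"]);print(toolR(o).round(3))
c=read_camera("wrist");np.savez("w2.npz",**c)
cv2.imwrite("pics/w3.png",cv2.resize(c["pixels"],(768,576),interpolation=cv2.INTER_CUBIC))
W=fish(c);x,y,z=np.moveaxis(W,-1,0);v=c["range_z"]>0
rep("posts top L",W,v&(abs(x-.46)<.06)&(abs(y-.04)<.04)&(z>.112)&(z<.13))
rep("posts top R",W,v&(abs(x-.46)<.06)&(abs(y+.05)<.03)&(z>.112)&(z<.13))
s=v&(x>.40)&(x<.47)&(abs(y)<.1)&(z>.085)&(z<.112)
rep("studsL",W,s&(y>.02));rep("studsR",W,s&(y<-.02))
rep("walls L",W,v&(x>.49)&(x<.70)&(y>.01)&(abs(y)<.08)&(z>.085)&(abs(z-(.085+(x-.47)*.158))<.009))
rep("walls R",W,v&(x>.49)&(x<.70)&(y<-.01)&(abs(y)<.08)&(z>.085)&(abs(z-(.085+(x-.47)*.158))<.009))
E
```

```text
t: 4.1
eef_pos: [0.4265, -0.1281, 0.2994]
tool_rot: [-0.49, -0.51, -0.489, 0.511]
contact_force: [0.7, 0.2, -0.9]
gripper_width: 0.125
4.1 [ 0.42648602 -0.12814216  0.29939853] [ 0.62  0.07 -0.49  1.99  0.04  1.09  0.07] 0.12523018796003155
[[-0.     0.999 -0.042]
 [-0.001 -0.042 -0.999]
 [-1.    -0.     0.001]]
posts top L 333 [0.4655 0.0384 0.118 ] rect [465.8  39.2] [25.4 14.1] 89.8 pca -88.8 zmax 0.121
posts top R 347 [ 0.4684 -0.0539  0.1183] rect [468.5 -54.1] [25.  14.5] 89.6 pca -87.5 zmax 0.121
studsL 229 [0.4552 0.0338 0.1024] rect [455.  34.] [20.6 26.8] 25.0 pca 146.6 zmax 0.111
studsR 182 [ 0.4551 -0.0519  0.1036] rect [455.1 -54.3] [14.6 24.2] 3.8 pca -51.3 zmax 0.112
walls L 1061 [0.583  0.0332 0.1033] rect [581.6  38.8] [183.2  18.4] 1.7 pca -177.2 zmax 0.121
walls R 878 [ 0.5858 -0.0415  0.1044] rect [582.9 -45.7] [185.6  17.5] 1.3 pca 0.5 zmax 0.121
```

View pics/w3.png

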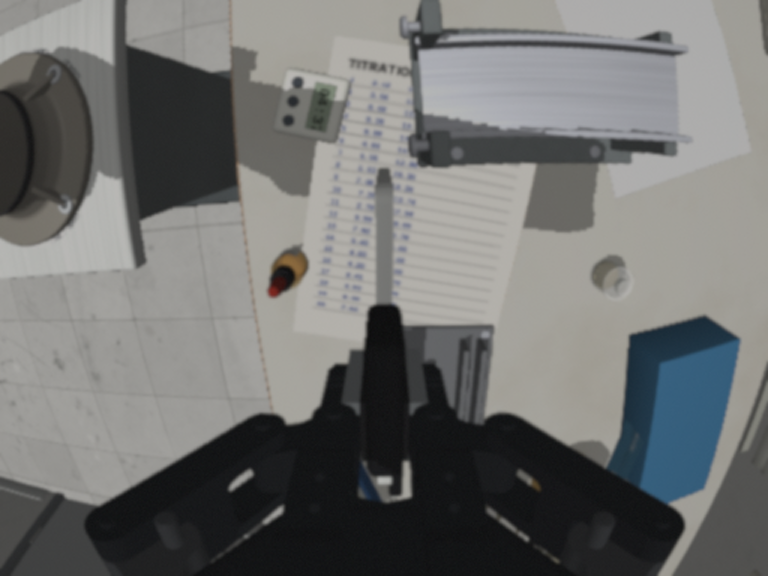

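```bash
python3 -m jog '[{"gripper":1,"dx":0,"dy":0.03,"dz":0,"rx":0,"ry":0,"rz":4},{"gripper":1,"dx":0,"dy":0.05,"dz":-0.03,"rx":0,"ry":0,"rz":4},{"gripper":1,"dx":0,"dy":0.05,"dz":-0.03,"rx":0,"ry":0,"rz":4},{"gripper":1,"dx":0,"dy":0.05,"dz":-0.03,"rx":0,"ry":0,"rz":4}]'
python3 - <<'E'
from h import *
o=get_obs();print(o["t"],o["eef_pos"],o["q"].round(2),o["gripper_width"]);print(toolR(o).round(3))
c=read_camera("wrist");np.savez("w2.npz",**c)
cv2.imwrite("pics/w4.png",cv2.resize(c["pixels"][:300,150:400],None,fx=2,fy=2,interpolation=cv2.INTER_CUBIC))
W=fish(c);x,y,z=np.moveaxis(W,-1,0);v=c["range_z"]>0
rep("post L",W,v&(abs(x-.46)<.06)&(abs(y-.04)<.04)&(z>.114)&(z<.122))
rep("post R",W,v&(abs(x-.46)<.06)&(abs(y+.05)<.03)&(z>.114)&(z<.122))
s=v&(x>.43)&(x<.4555)&(abs(y)<.1)&(z>.1)&(z<.112)
rep("headL",W,s&(y>.02));rep("headR",W,s&(y<-.02))
s=v&(x>.40)&(x<.47)&(abs(y)<.1)&(z>.085)&(z<.112)
for m in (s&(y>.01),s&(y<-.02)):
    P=W[m];print("stud x range",np.percentile(P,[0,2,50],0).round(4).tolist(),P.max(0).round(4))
f=lambda s:v&(x>.48)&(x<.68)&(s*(y+.007)>0.01)&(abs(y)<.08)&(abs(z-(.085+(x-.46)*.158))<.006)
rep("wallL",W,f(1));rep("wallR",W,f(-1))
m=v&(abs(x-.4265)<.03)&(z>.215)&(z<.245)
rep("plate top edge",W,m&(y>-.06)&(y<0)); 
rep("handle top",W,v&(abs(x-.4265)<.012)&(z>.268)&(z<.28)&(y<-.05))
E
```

```text
t: 4.55
eef_pos: [0.428, -0.0821, 0.2687]
tool_rot: [0.505, 0.494, 0.506, -0.495]
contact_force: [-0.2, -0.4, -1.4]
gripper_width: 0.127
4.55 [ 0.42797525 -0.0821023   0.26873102] [ 0.56  0.09 -0.54  2.04  0.06  1.02  0.02] 0.12673190037319212
[[-0.001  1.     0.023]
 [ 0.     0.023 -1.   ]
 [-1.    -0.001 -0.   ]]
post L 415 [0.4656 0.0392 0.1182] rect [465.7  39.3] [14.1 25.8] 1.1 pca -86.6 zmax 0.12
post R 401 [ 0.4685 -0.0537  0.1183] rect [468.7 -53.9] [14.5 25.3] 2.0 pca -89.8 zmax 0.121
headL 143 [0.449  0.0356 0.1059] rect [450.2  36.1] [10.5 16.9] 0.3 pca -92.9 zmax 0.111
headR 112 [ 0.4505 -0.0505  0.1067] rect [451.4 -51.1] [ 8.  15.8] 4.5 pca -89.4 zmax 0.11
stud x range [[0.4449, 0.0265, 0.085], [0.445, 0.0267, 0.0856], [0.4545, 0.0347, 0.1044]] [0.4696 0.0518 0.1113]
stud x range [[0.4474, -0.0652, 0.0851], [0.4475, -0.0639, 0.0857], [0.4576, -0.0492, 0.1043]] [ 0.47   -0.0411  0.1119]
wallL 1031 [0.5693 0.0327 0.1028] rect [576.7  35.7] [193.   12.6] 2.1 pca 1.8 zmax 0.121
wallR 1023 [ 0.5704 -0.0405  0.1026] rect [577.4 -40.7] [195.    7.1] 1.7 pca 1.7 zmax 0.12
plate top edge 84 [ 0.4268 -0.016   0.2369] rect [427.  -16.4] [5.6 2.1] 4.9 pca 5.5 zmax 0.245
handle top 597 [ 0.4263 -0.0644  0.2743] rect [424.8 -65. ] [24.5 19. ] 11.3 pca -120.8 zmax 0.28
```

View pics/w4.png

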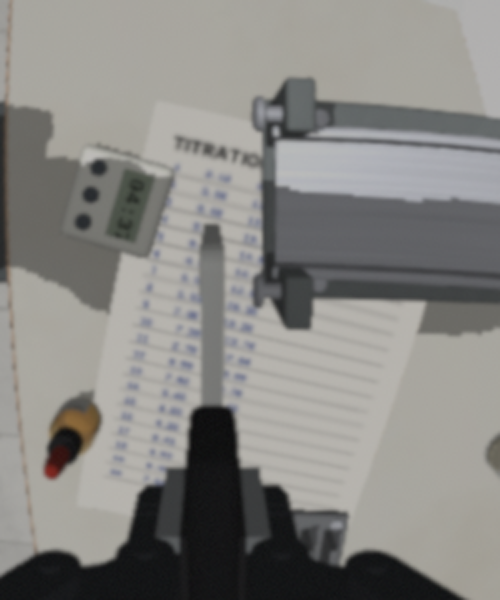

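```bash
python3 -m jog '[{"gripper":1,"dx":0.002,"dy":0.035,"dz":0,"rx":0,"ry":0,"rz":0.4},{"gripper":1,"dx":0.002,"dy":0.073,"dz":0,"rx":0,"ry":0,"rz":0.4},{"gripper":1,"dx":0.002,"dy":0.073,"dz":-0.03,"rx":0,"ry":0,"rz":0.4},{"gripper":1,"dx":0.002,"dy":0.073,"dz":-0.06,"rx":0,"ry":0,"rz":0.4},{"gripper":1,"dx":0.002,"dy":0.073,"dz":-0.088,"rx":0,"ry":0,"rz":0.4},{"gripper":1,"dx":0.002,"dy":0.073,"dz":-0.088,"rx":0,"ry":0,"rz":0.4},{"gripper":1,"dx":0.002,"dy":0.073,"dz":-0.088,"rx":0,"ry":0,"rz":0.4},{"gripper":1,"dx":0.002,"dy":0.073,"dz":-0.088,"rx":0,"ry":0,"rz":0.4}]'
python3 - <<'E'
from h import *
o=get_obs();print(toolR(o).round(3))
c=read_camera("wrist");np.savez("w2.npz",**c)
cv2.imwrite("pics/w5.png",cv2.resize(c["pixels"][60:360,130:400],None,fx=2,fy=2,interpolation=cv2.INTER_CUBIC))
W=fish(c);x,y,z=np.moveaxis(W,-1,0);v=c["range_z"]>0
rep("post L",W,v&(abs(x-.465)<.02)&(abs(y-.04)<.03)&(z>.114)&(z<.122))
s=v&(x>.44)&(x<.4555)&(abs(y)<.1)&(z>.1)&(z<.112)
rep("headL",W,s&(y>.02))
tx,ty,tz=o["eef_pos"];g=abs(x-tx)<.008
rep("plate top",W,v&g&(y>ty+.028)&(z>tz-.03)&(z<tz-.015))
P=W[v&g&(y>ty+.028)&(z>tz-.03)&(z<tz-.015)];print(P[:,1].max()-ty,P[:,2].mean()-tz)
rep("plate end",W,v&g&(y>ty+.05)&(z>.07)&(z<tz-.03))
E
```

```text
t: 5.4
eef_pos: [0.4314, -0.0085, 0.1827]
tool_rot: [0.508, 0.493, 0.506, -0.492]
contact_force: [-1.5, -0.1, -2.5]
gripper_width: 0.133
[[ 0.003  1.     0.029]
 [-0.     0.029 -1.   ]
 [-1.     0.003  0.   ]]
post L 813 [0.4653 0.0406 0.1183] rect [465.8  40.4] [14.1 25.7] 1.3 pca -89.5 zmax 0.12
headL 270 [0.449  0.0372 0.1061] rect [450.2  36.5] [10.8 17.2] 1.4 pca -85.7 zmax 0.11
plate top 867 [0.4308 0.0399 0.1612] rect [430.9  38.8] [ 5.8 38.7] 2.6 pca -87.6 zmax 0.164
0.06657652564593071 -0.021514262755826102
plate end 83 [0.4301 0.058  0.1197] rect [430.1  58. ] [5.4 0.7] 2.5 pca 2.0 zmax 0.152
```

View pics/w5.png

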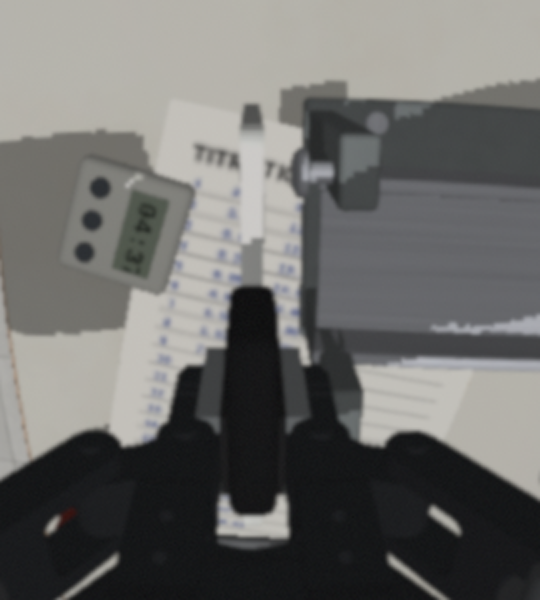

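```bash
python3 -m jog '[{"gripper":1,"dx":0.004,"dy":0,"dz":-0.002,"rx":0,"ry":0,"rz":0},{"gripper":1,"dx":0.01,"dy":0,"dz":-0.002,"rx":0,"ry":0,"rz":0},{"gripper":1,"dx":0.016,"dy":0,"dz":-0.002,"rx":0,"ry":0,"rz":0},{"gripper":1,"dx":0.020,"dy":0,"dz":-0.002,"rx":0,"ry":0,"rz":0},{"gripper":1,"dx":0.024,"dy":0,"dz":-0.002,"rx":0,"ry":0,"rz":0},{"gripper":1,"dx":0.024,"dy":0,"dz":-0.002,"rx":0,"ry":0,"rz":0},{"gripper":1,"dx":0.024,"dy":0,"dz":-0.002,"rx":0,"ry":0,"rz":0}]'
python3 - <<'E'
from h import *
o=get_obs();print(o["torque"])
c=read_camera("wrist");W=fish(c);x,y,z=np.moveaxis(W,-1,0);v=c["range_z"]>0
cv2.imwrite("pics/w6.png",cv2.resize(c["pixels"][60:360,130:400],None,fx=2,fy=2,interpolation=cv2.INTER_CUBIC))
tx,ty,tz=o["eef_pos"];g=abs(x-tx)<.008
rep("plate top",W,v&g&(y>ty+.028)&(z>tz-.03)&(z<tz-.015))
rep("post L",W,v&(abs(x-.465)<.02)&(abs(y-.04)<.03)&(z>.114)&(z<.122))
rep("head",W,v&(x<.453)&(x>.44)&(abs(y-.037)<.015)&(z>.095)&(z<.115))
E
```

```text
t: 6.15
eef_pos: [0.4538, -0.008, 0.1789]
tool_rot: [0.507, 0.492, 0.508, -0.492]
contact_force: [-0.5, -0.8, -1.7]
gripper_width: 0.129
[-0.01898702 -0.01153174 -0.01719396]
plate top 868 [0.453  0.0402 0.1574] rect [453.1  39.2] [ 5.9 38.7] 2.7 pca -87.6 zmax 0.159
post L 905 [0.4654 0.0406 0.1183] rect [464.4  44. ] [19.1 36.2] 16.9 pca -85.7 zmax 0.12
head 124 [0.4474 0.037  0.1073] rect [447.5  36.3] [ 3.5 16.6] 1.7 pca -86.3 zmax 0.111
```

```bash
python3 -m jog '[{"gripper":1,"dx":0.001,"dy":0,"dz":0,"rx":0,"ry":0,"rz":-0.7},{"gripper":1,"dx":0.001,"dy":0,"dz":-0.006,"rx":0,"ry":0,"rz":-0.7},{"gripper":1,"dx":0.001,"dy":0,"dz":-0.012,"rx":0,"ry":0,"rz":-0.7},{"gripper":1,"dx":0.001,"dy":0,"dz":-0.017,"rx":0,"ry":0,"rz":-0.7},{"gripper":1,"dx":0.001,"dy":0,"dz":-0.020,"rx":0,"ry":0,"rz":-0.7},{"gripper":1,"dx":0.001,"dy":0,"dz":-0.023,"rx":0,"ry":0,"rz":-0.7},{"gripper":1,"dx":0.001,"dy":0,"dz":-0.024,"rx":0,"ry":0,"rz":-0.7},{"gripper":1,"dx":0.001,"dy":0,"dz":-0.024,"rx":0,"ry":0,"rz":-0.7}]'
```

```text
t: 7.0
eef_pos: [0.4551, -0.0083, 0.1553]
tool_rot: [0.505, 0.496, 0.504, -0.495]
contact_force: [-0.4, -1.8, 0.9]
gripper_width: 0.133
```

```bash
python3 -m jog '[{"gripper":1,"dx":0,"dy":0,"dz":-0.001,"rx":0,"ry":0,"rz":0},{"gripper":1,"dx":0,"dy":0,"dz":-0.002,"rx":0,"ry":0,"rz":0},{"gripper":1,"dx":0,"dy":0,"dz":-0.003,"rx":0,"ry":0,"rz":0},{"gripper":1,"dx":0,"dy":0,"dz":-0.003,"rx":0,"ry":0,"rz":0}]'
python3 - <<'E'
from h import *
o=get_obs()
c=read_camera("wrist");W=fish(c);x,y,z=np.moveaxis(W,-1,0);v=c["range_z"]>0
tx,ty,tz=o["eef_pos"];g=abs(x-tx)<.008
rep("plate top",W,v&g&(y>ty+.028)&(z>tz-.03)&(z<tz-.015))
rep("head",W,v&(x<.453)&(x>.44)&(abs(y-.037)<.015)&(z>.095)&(z<.115))
E
```

```text
t: 7.4
eef_pos: [0.4554, -0.0082, 0.1546]
tool_rot: [0.505, 0.495, 0.504, -0.496]
contact_force: [-10.5, -2.5, 31.3]
gripper_width: 0.131
plate top 855 [0.455  0.0394 0.1331] rect [455.1  39.1] [ 5.7 38.4] 1.0 pca -88.4 zmax 0.135
head 275 [0.4482 0.0378 0.1066] rect [448.3  37. ] [ 6.1 17.4] 1.3 pca -88.0 zmax 0.111
```

```bash
python3 -m jog '[{"gripper":1,"dx":0,"dy":0,"dz":0.002,"rx":0,"ry":0,"rz":0},{"gripper":0.6,"dx":0,"dy":0,"dz":0.002,"rx":0,"ry":0,"rz":0},{"gripper":0.6,"dx":0,"dy":0,"dz":0.002,"rx":0,"ry":0,"rz":0},{"gripper":0.6,"dx":0,"dy":0,"dz":0.002,"rx":0,"ry":0,"rz":0},{"gripper":0.6,"dx":0,"dy":0,"dz":0.03,"rx":0,"ry":0,"rz":0},{"gripper":0.6,"dx":0,"dy":0,"dz":0.07,"rx":0,"ry":0,"rz":0},{"gripper":0.6,"dx":0,"dy":0,"dz":0.11,"rx":0,"ry":0,"rz":0},{"gripper":0.6,"dx":0,"dy":0.04,"dz":0.13,"rx":0,"ry":0,"rz":0},{"gripper":0.4,"dx":0,"dy":0.08,"dz":0.13,"rx":0,"ry":0,"rz":0},{"gripper":0.4,"dx":0.02,"dy":0.12,"dz":0.13,"rx":0,"ry":0,"rz":0}]'
python3 - <<'E'
from h import *
c=read_camera("scene");W=cloud(c);x,y,z=np.moveaxis(W,-1,0)
rep("plate top scene",W,(abs(x-.457)<.02)&(abs(y+.007)<.08)&(z>.125)&(z<.175))
cv2.imwrite("pics/s3.png",cv2.resize(c["pixels"][130:330,170:370],None,fx=2.9,fy=2.9,interpolation=cv2.INTER_CUBIC))
E
```

```text
t: 8.45
eef_pos: [0.4739, 0.1131, 0.2829]
tool_rot: [0.505, 0.496, 0.504, -0.496]
contact_force: [0.9, -0.5, -0.2]
gripper_width: 0.601
plate top scene 197 [0.4537 0.0049 0.1483] rect [454.9  -1.1] [ 12.3 125.9] 1.5 pca 90.0 zmax 0.172
```

View pics/s3.png

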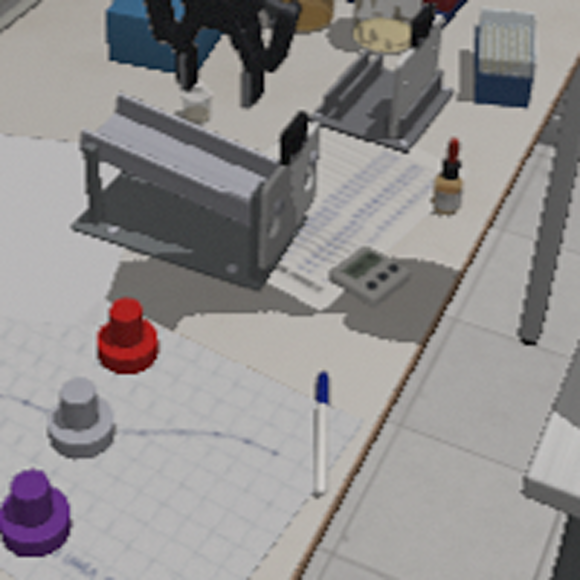

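```bash
python3 -m jog '[{"gripper":0.3,"dx":0.02,"dy":0.05,"dz":-0.02,"rx":0,"ry":0,"rz":0},{"gripper":0.3,"dx":0.036,"dy":0.10,"dz":-0.04,"rx":0,"ry":0,"rz":0},{"gripper":0.2,"dx":0.036,"dy":0.13,"dz":-0.06,"rx":0,"ry":0,"rz":0},{"gripper":0.2,"dx":0.036,"dy":0.13,"dz":-0.06,"rx":0,"ry":0,"rz":0}]'
python3 - <<'E'
from h import *
o=get_obs();c=read_camera("wrist");W=fish(c);x,y,z=np.moveaxis(W,-1,0);v=c["range_z"]>0
b=np.hypot(x-.51,y-.298)<.05
rep("knob",W,v&b&(z>.053)&(z<.064)); rep("base",W,v&b&(z>.016)&(z<.027))
m=v&b&(z>.053)&(z<.064);print("BGR",np.median(c["pixels"][m],0))
print(cv2.minEnclosingCircle((W[m][:,:2]*1000).astype(np.float32)))
E
```

```text
t: 8.9
eef_pos: [0.508, 0.2481, 0.2186]
tool_rot: [0.504, 0.493, 0.509, -0.494]
contact_force: [0.3, 0.5, -0.1]
gripper_width: 0.798
knob 820 [0.5159 0.2971 0.0585] rect [516.3 297.1] [30.8 30.2] 1.8 pca -62.1 zmax 0.061
base 1470 [0.5156 0.2995 0.0226] rect [516.2 297.1] [58.2 58.7] 65.4 pca 14.4 zmax 0.026
BGR [144. 139. 137.]
((516.0185546875, 296.8900451660156), 15.833383560180664)
```

```bash
python3 -m jog '[{"gripper":0.2,"dx":0.008,"dy":0.048,"dz":-0.02,"rx":0,"ry":0,"rz":0},{"gripper":0.2,"dx":0.008,"dy":0.048,"dz":-0.06,"rx":0,"ry":0,"rz":0},{"gripper":0.2,"dx":0.008,"dy":0.048,"dz":-0.10,"rx":0,"ry":0,"rz":0},{"gripper":0.2,"dx":0.008,"dy":0.048,"dz":-0.14,"rx":0,"ry":0,"rz":0},{"gripper":0.2,"dx":0.008,"dy":0.048,"dz":-0.165,"rx":0,"ry":0,"rz":0},{"gripper":0.2,"dx":0.008,"dy":0.048,"dz":-0.172,"rx":0,"ry":0,"rz":0},{"gripper":0.2,"dx":0.008,"dy":0.048,"dz":-0.172,"rx":0,"ry":0,"rz":0},{"gripper":1,"dx":0.008,"dy":0.048,"dz":-0.172,"rx":0,"ry":0,"rz":0},{"gripper":1,"dx":0.008,"dy":0.048,"dz":-0.172,"rx":0,"ry":0,"rz":0},{"gripper":1,"dx":0.008,"dy":0.048,"dz":-0.172,"rx":0,"ry":0,"rz":0}]' 60
```

```text
t: 9.95
eef_pos: [0.5194, 0.2906, 0.052]
tool_rot: [0.505, 0.496, 0.504, -0.495]
contact_force: [-2.4, 0.1, 4.3]
gripper_width: 0.355
```

```bash
python3 -m jog '[{"gripper":1,"dx":0,"dy":0,"dz":0.03,"rx":0,"ry":0,"rz":0},{"gripper":1,"dx":0,"dy":0,"dz":0.075,"rx":0,"ry":0,"rz":0},{"gripper":1,"dx":0,"dy":0,"dz":0.12,"rx":0,"ry":0,"rz":0},{"gripper":1,"dx":0,"dy":-0.02,"dz":0.16,"rx":0,"ry":0,"rz":0},{"gripper":1,"dx":0.01,"dy":-0.06,"dz":0.16,"rx":0,"ry":0,"rz":0},{"gripper":1,"dx":0.03,"dy":-0.10,"dz":0.16,"rx":0,"ry":0,"rz":0},{"gripper":1,"dx":0.04,"dy":-0.14,"dz":0.16,"rx":0,"ry":0,"rz":0},{"gripper":1,"dx":0.06,"dy":-0.17,"dz":0.16,"rx":0,"ry":0,"rz":0},{"gripper":1,"dx":0.06,"dy":-0.17,"dz":0.16,"rx":0,"ry":0,"rz":0},{"gripper":1,"dx":0.06,"dy":-0.17,"dz":0.16,"rx":0,"ry":0,"rz":0}]'
python3 - <<'E'
from h import *
o=get_obs();t=o["eef_pos"];print(toolR(o).round(3).tolist(),o["q"].round(2))
c=read_camera("wrist");W=fish(c);x,y,z=np.moveaxis(W,-1,0);v=c["range_z"]>0
cv2.imwrite("pics/w7.png",cv2.resize(c["pixels"],(640,480),interpolation=cv2.INTER_CUBIC))
b=v&(np.hypot(x-t[0],y-t[1])<.06)&(z<t[2]-.015)
P=W[b];print(np.histogram(P[:,2]-t[2],bins=np.arange(-.08,0,.005)))
for a in(.04,.035,.03,.025): rep("base top %g"%a,W-t,b&(abs(z-t[2]+a)<.004)&(y>t[1]))
E
```

```text
t: 10.95
eef_pos: [0.579, 0.1188, 0.2103]
tool_rot: [0.504, 0.496, 0.504, -0.496]
contact_force: [-0.5, 0.6, -2.4]
gripper_width: 0.349
[[0.0, 1.0, 0.016], [-0.0, 0.016, -1.0], [-1.0, 0.0, 0.0]] [ 0.2   0.46 -0.66  1.77  0.33  1.02 -0.57]
(array([   0,    0,    0,    0,    0,    2,  154,  165,  183,  855, 2831,
        172,  195,    0,    0]), array([-0.08 , -0.075, -0.07 , -0.065, -0.06 , -0.055, -0.05 , -0.045,
       -0.04 , -0.035, -0.03 , -0.025, -0.02 , -0.015, -0.01 , -0.005]))
base top 0.04 273 [ 0.0003  0.0323 -0.0399] rect [ 1.  27.1] [19.2 55.1] 89.1 pca -0.0 zmax -0.036
base top 0.035 343 [-0.0001  0.0313 -0.0344] rect [ 1.3 18.6] [36.2 58.5] 89.5 pca 0.9 zmax -0.031
base top 0.03 3559 [ 0.0005  0.0208 -0.0296] rect [ 0.7 18.3] [59.5 36.5] 0.0 pca 0.5 zmax -0.026
base top 0.025 958 [-0.      0.0199 -0.0276] rect [ 0.5 18.4] [35.7 57.2] 89.6 pca -179.4 zmax -0.021
```

View pics/w7.png

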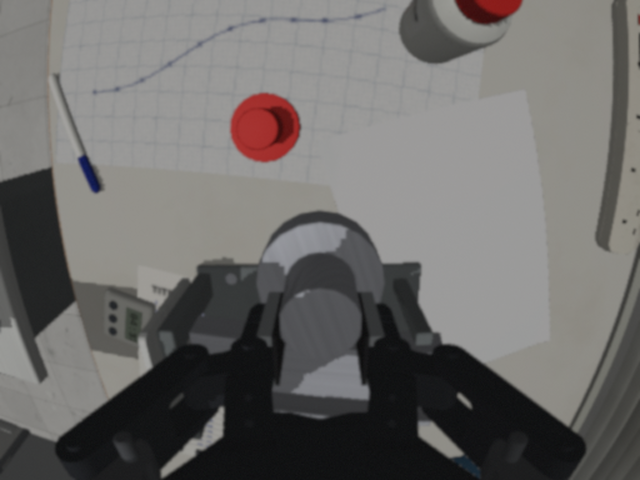

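```bash
python3 -m jog '[{"gripper":1,"dx":0.01,"dy":-0.04,"dz":0,"rx":0,"ry":-5,"rz":0.5},{"gripper":1,"dx":0.02,"dy":-0.08,"dz":0,"rx":0,"ry":-9,"rz":0.5},{"gripper":1,"dx":0.023,"dy":-0.12,"dz":0,"rx":0,"ry":-9,"rz":0.5},{"gripper":1,"dx":0.023,"dy":-0.128,"dz":0,"rx":0,"ry":-9,"rz":0.5},{"gripper":1,"dx":0.023,"dy":-0.128,"dz":-0.03,"rx":0,"ry":-9,"rz":0.5},{"gripper":1,"dx":0.023,"dy":-0.128,"dz":-0.055,"rx":0,"ry":-9,"rz":0.5},{"gripper":1,"dx":0.023,"dy":-0.128,"dz":-0.06,"rx":0,"ry":-9,"rz":0.5},{"gripper":1,"dx":0.023,"dy":-0.128,"dz":-0.06,"rx":0,"ry":-9,"rz":0.5},{"gripper":1,"dx":0.023,"dy":-0.128,"dz":-0.06,"rx":0,"ry":-9,"rz":0.5}]'
python3 - <<'E'
from h import *
print(toolR().round(3).tolist())
E
```

```text
t: 11.9
eef_pos: [0.6026, -0.0068, 0.1513]
tool_rot: [0.545, 0.531, 0.466, -0.452]
contact_force: [0.2, -0.3, -2.6]
gripper_width: 0.346
[[0.158, 0.987, 0.028], [0.001, 0.028, -1.0], [-0.987, 0.158, 0.003]]
```

```bash
python3 -m jog '[{"gripper":1,"dx":0,"dy":-0.003,"dz":-0.006,"rx":0,"ry":0,"rz":0},{"gripper":1,"dx":0,"dy":-0.003,"dz":-0.010,"rx":0,"ry":0,"rz":0},{"gripper":1,"dx":0,"dy":-0.003,"dz":-0.013,"rx":0,"ry":0,"rz":0},{"gripper":1,"dx":0,"dy":-0.003,"dz":-0.015,"rx":0,"ry":0,"rz":0},{"gripper":1,"dx":0,"dy":-0.003,"dz":-0.015,"rx":0,"ry":0,"rz":0}]'
```

```text
t: 12.4
eef_pos: [0.6017, -0.0112, 0.1351]
tool_rot: [0.545, 0.53, 0.465, -0.453]
contact_force: [-1.3, -0.4, 0.2]
gripper_width: 0.351
```

```bash
python3 -m jog '[{"gripper":0.7,"dx":0,"dy":0,"dz":-0.001,"rx":0,"ry":0,"rz":0},{"gripper":0.4,"dx":0,"dy":0,"dz":0,"rx":0,"ry":0,"rz":0},{"gripper":0.4,"dx":0,"dy":0,"dz":0,"rx":0,"ry":0,"rz":0},{"gripper":0.3,"dx":-0.003,"dy":0,"dz":0.02,"rx":0,"ry":0,"rz":0},{"gripper":0.3,"dx":-0.008,"dy":0,"dz":0.05,"rx":0,"ry":0,"rz":0},{"gripper":0.3,"dx":-0.014,"dy":0,"dz":0.09,"rx":0,"ry":0,"rz":0},{"gripper":1,"dx":-0.014,"dy":-0.02,"dz":0.11,"rx":0,"ry":5,"rz":0},{"gripper":1,"dx":-0.014,"dy":-0.04,"dz":0.11,"rx":0,"ry":9,"rz":0},{"gripper":1,"dx":-0.014,"dy":-0.05,"dz":0.11,"rx":0,"ry":9,"rz":0},{"gripper":1,"dx":-0.014,"dy":-0.05,"dz":0.11,"rx":0,"ry":9,"rz":0}]'
python3 - <<'E'
from h import *
o=get_obs();t=o["eef_pos"];print(toolR(o).round(3).tolist(),o["gripper_width"])
c=read_camera("wrist");W=fish(c);x,y,z=np.moveaxis(W,-1,0);v=c["range_z"]>0
cv2.imwrite("pics/w8.png",cv2.resize(c["pixels"],(640,480),interpolation=cv2.INTER_CUBIC))
b=v&(np.hypot(x-.60,y+.003)<.06)
rep("knob top",W,b&(z>.13)&(z<.155)); rep("base",W,b&(z>.095)&(z<.115)&(abs(y+.003)<.031))
E
```

```text
t: 13.4
eef_pos: [0.5877, -0.0627, 0.244]
tool_rot: [0.506, 0.494, 0.506, -0.494]
contact_force: [-0.3, -0.0, -1.1]
gripper_width: 0.019
[[0.0, 1.0, 0.024], [0.001, 0.024, -1.0], [-1.0, 0.0, -0.0]] 0.018620068215456687
knob top 1337 [ 0.6018 -0.0044  0.1415] rect [601.9  -4.6] [31.7 31.3] 72.9 pca -126.6 zmax 0.145
base 2087 [ 0.6094 -0.002   0.1063] rect [607.2  -4.4] [58.1 58.4] 2.3 pca -54.8 zmax 0.114
```

View pics/w8.png

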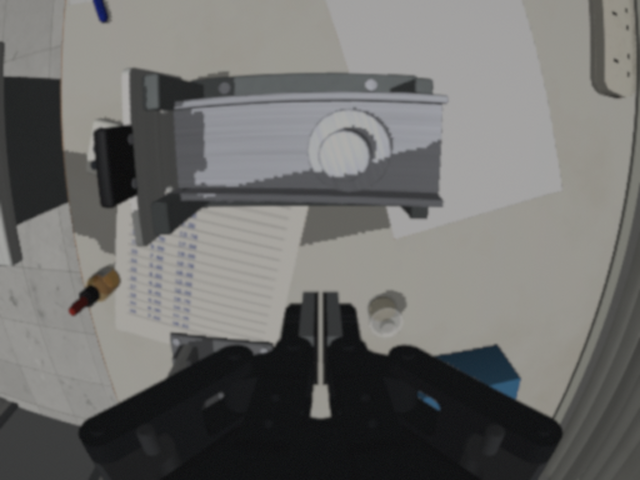

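```bash
python3 -m jog '[{"gripper":1,"dx":0.035,"dy":0.03,"dz":0,"rx":0,"ry":0,"rz":0},{"gripper":1,"dx":0.07,"dy":0.055,"dz":0,"rx":0,"ry":0,"rz":0},{"gripper":1,"dx":0.08,"dy":0.062,"dz":0,"rx":0,"ry":0,"rz":0},{"gripper":1,"dx":0.08,"dy":0.062,"dz":-0.04,"rx":0,"ry":0,"rz":0},{"gripper":1,"dx":0.08,"dy":0.062,"dz":-0.08,"rx":0,"ry":0,"rz":0},{"gripper":1,"dx":0.08,"dy":0.062,"dz":-0.107,"rx":0,"ry":0,"rz":0},{"gripper":1,"dx":0.08,"dy":0.062,"dz":-0.112,"rx":0,"ry":0,"rz":0},{"gripper":1,"dx":0.08,"dy":0.062,"dz":-0.112,"rx":0,"ry":0,"rz":0},{"gripper":1,"dx":0.08,"dy":0.062,"dz":-0.112,"rx":0,"ry":0,"rz":0}]'
```

```text
t: 14.35
eef_pos: [0.6686, 0.0017, 0.1349]
tool_rot: [0.507, 0.494, 0.506, -0.492]
contact_force: [-0.2, -1.4, 0.2]
gripper_width: -0.004
```

```bash
python3 -m jog '[{"gripper":1,"dx":0,"dy":-0.002,"dz":-0.006,"rx":0,"ry":0,"rz":0},{"gripper":1,"dx":-0.005,"dy":-0.003,"dz":-0.011,"rx":0,"ry":0,"rz":0},{"gripper":1,"dx":-0.013,"dy":-0.003,"dz":-0.012,"rx":0,"ry":0,"rz":0},{"gripper":1,"dx":-0.025,"dy":-0.004,"dz":-0.014,"rx":0,"ry":0,"rz":0},{"gripper":1,"dx":-0.04,"dy":-0.004,"dz":-0.016,"rx":0,"ry":0,"rz":0},{"gripper":1,"dx":-0.055,"dy":-0.005,"dz":-0.019,"rx":0,"ry":0,"rz":0},{"gripper":1,"dx":-0.07,"dy":-0.005,"dz":-0.021,"rx":0,"ry":0,"rz":0},{"gripper":1,"dx":-0.085,"dy":-0.006,"dz":-0.023,"rx":0,"ry":0,"rz":0},{"gripper":1,"dx":-0.1,"dy":-0.006,"dz":-0.026,"rx":0,"ry":0,"rz":0},{"gripper":1,"dx":-0.11,"dy":-0.006,"dz":-0.027,"rx":0,"ry":0,"rz":0}]'
```

```text
t: 15.35
eef_pos: [0.5569, -0.0052, 0.1064]
tool_rot: [0.507, 0.494, 0.507, -0.493]
contact_force: [1.7, 0.1, -0.2]
gripper_width: -0.001
```

Pushing (contact +1.7 N). I'll continue in small steps until the plate pushes back.

```bash
python3 -m jog '[{"gripper":1,"dx":-0.005,"dy":0,"dz":-0.001,"rx":0,"ry":0,"rz":0},{"gripper":1,"dx":-0.010,"dy":-0.001,"dz":-0.002,"rx":0,"ry":0,"rz":0},{"gripper":1,"dx":-0.015,"dy":-0.001,"dz":-0.002,"rx":0,"ry":0,"rz":0},{"gripper":1,"dx":-0.019,"dy":-0.001,"dz":-0.003,"rx":0,"ry":0,"rz":0},{"gripper":1,"dx":-0.022,"dy":-0.001,"dz":-0.003,"rx":0,"ry":0,"rz":0},{"gripper":1,"dx":-0.022,"dy":-0.001,"dz":-0.003,"rx":0,"ry":0,"rz":0}]'
python3 - <<'E'
from h import *
c=read_camera("wrist");W=fish(c);x,y,z=np.moveaxis(W,-1,0);v=c["range_z"]>0
rep("knob",W,v&(x<.53)&(x>.467)&(abs(y+.007)<.03)&(z>.112)&(z<.14))
rep("plate handle",W,v&(abs(x-.455)<.012)&(abs(y)<.05)&(z>.16)&(z<.18))
E
```

```text
t: 15.95
eef_pos: [0.535, -0.0061, 0.1027]
tool_rot: [0.506, 0.493, 0.507, -0.493]
contact_force: [0.7, -0.2, 0.3]
gripper_width: 0.0
knob 4456 [0.5002 0.0024 0.1259] rect [501.6  -2.1] [57.1 29.1] 1.6 pca 5.7 zmax 0.14
plate handle 3427 [ 4.586e-01 -3.000e-04  1.675e-01] rect [455.9  -7.6] [51.7 14.5] 89.5 pca -88.0 zmax 0.172
```

```bash
python3 -m jog '[{"gripper":1,"dx":-0.002,"dy":0,"dz":0,"rx":0,"ry":0,"rz":0},{"gripper":1,"dx":-0.004,"dy":0,"dz":-0.001,"rx":0,"ry":0,"rz":0},{"gripper":1,"dx":-0.004,"dy":0,"dz":-0.001,"rx":0,"ry":0,"rz":0}]'; python3 -m jog '[{"gripper":1,"dx":-0.002,"dy":0,"dz":0,"rx":0,"ry":0,"rz":0},{"gripper":1,"dx":-0.003,"dy":0,"dz":0,"rx":0,"ry":0,"rz":0},{"gripper":1,"dx":-0.003,"dy":0,"dz":0,"rx":0,"ry":0,"rz":0}]'
```

```text
t: 16.3
eef_pos: [0.5321, -0.006, 0.1022]
tool_rot: [0.507, 0.494, 0.507, -0.493]
contact_force: [1.3, -0.2, 2.1]
gripper_width: 0.001
t: 16.6
eef_pos: [0.5282, -0.0061, 0.1018]
tool_rot: [0.506, 0.493, 0.507, -0.493]
contact_force: [0.2, 0.6, -0.4]
gripper_width: -0.001
```

```bash
python3 - <<'E'
from h import *
for n in("scene","top"):
    c=read_camera(n);W=cloud(c);x,y,z=np.moveaxis(W,-1,0);m=(x>.465)&(x<.52)&(abs(y+.007)<.03)&(z>.105)&(z<.14)
    rep(n,W,m)
cv2.imwrite("pics/s4.png",cv2.resize(read_camera("scene")["pixels"][150:240,200:320],None,fx=6,fy=6,interpolation=cv2.INTER_CUBIC))
E
```

```text
scene 147 [0.4944 0.003  0.1224] rect [494.7   0.9] [52.4 34.5] 7.6 pca 170.6 zmax 0.139
```

```bash
python3 -m jog '[{"gripper":1,"dx":-0.002,"dy":0,"dz":0,"rx":0,"ry":0,"rz":0},{"gripper":1,"dx":-0.003,"dy":0,"dz":0,"rx":0,"ry":0,"rz":0},{"gripper":1,"dx":-0.003,"dy":0,"dz":0,"rx":0,"ry":0,"rz":0}]'; python3 -m jog '[{"gripper":1,"dx":-0.002,"dy":0,"dz":0,"rx":0,"ry":0,"rz":0},{"gripper":1,"dx":-0.003,"dy":0,"dz":0,"rx":0,"ry":0,"rz":0},{"gripper":1,"dx":-0.003,"dy":0,"dz":0,"rx":0,"ry":0,"rz":0}]'
python3 - <<'E'
from h import *
c=read_camera("wrist");W=fish(c);x,y,z=np.moveaxis(W,-1,0);v=c["range_z"]>0
tx=get_obs()["eef_pos"][0]
b=v&(x<.53)&(x>.46)&(abs(y+.007)<.04)
P=W[b];print(np.histogram(P[:,2],bins=np.arange(.06,.16,.005)))
for lo in(.115,.12,.125): rep("knob%g"%lo,W,b&(z>lo)&(z<lo+.01)&(abs(y+.007)<.018)&(x<tx-.01))
rep("plate handle",W,v&(abs(x-.455)<.012)&(abs(y)<.05)&(z>.165)&(z<.18))
E
```

```text
t: 17.05
eef_pos: [0.5259, -0.006, 0.1021]
tool_rot: [0.507, 0.494, 0.507, -0.493]
contact_force: [1.2, 0.0, 0.1]
gripper_width: 0.002
t: 17.35
eef_pos: [0.524, -0.0059, 0.1026]
tool_rot: [0.507, 0.494, 0.506, -0.492]
contact_force: [4.9, 1.2, 0.6]
gripper_width: -0.002
(array([  69,  459,  865,  247, 1032, 2842, 1564,  812,  596,  654,  714,
       1018, 2348,  342,  934, 1425, 1834, 1270, 1698]), array([0.06 , 0.065, 0.07 , 0.075, 0.08 , 0.085, 0.09 , 0.095, 0.1  ,
       0.105, 0.11 , 0.115, 0.12 , 0.125, 0.13 , 0.135, 0.14 , 0.145,
       0.15 , 0.155]))
knob0.115 2346 [0.4808 0.0016 0.1212] rect [487.5   2.8] [50.7 23.8] 21.2 pca 25.3 zmax 0.125
knob0.12 2015 [0.4819 0.001  0.1225] rect [487.6   3.4] [50.2 23.4] 22.7 pca 15.8 zmax 0.13
knob0.125 483 [0.5042 0.0033 0.1314] rect [487.8  -5.5] [55.6 21. ] 11.8 pca 4.7 zmax 0.135
plate handle 1969 [0.4587 0.0055 0.1694] rect [459.3  -4.7] [16.1 47. ] 2.1 pca -94.3 zmax 0.178
```

```bash
python3 -m jog '[{"gripper":1,"dx":-0.001,"dy":0,"dz":0,"rx":0,"ry":0,"rz":0},{"gripper":1,"dx":-0.002,"dy":0,"dz":0,"rx":0,"ry":0,"rz":0},{"gripper":1,"dx":-0.002,"dy":0,"dz":0,"rx":0,"ry":0,"rz":0}]'; python3 -m jog '[{"gripper":1,"dx":0.003,"dy":0,"dz":0.001,"rx":0,"ry":0,"rz":0},{"gripper":1,"dx":0.03,"dy":0,"dz":0.01,"rx":0,"ry":0,"rz":0},{"gripper":1,"dx":0.05,"dy":0,"dz":0.05,"rx":0,"ry":0,"rz":0},{"gripper":1,"dx":0.06,"dy":0,"dz":0.09,"rx":0,"ry":0,"rz":0},{"gripper":1,"dx":0.06,"dy":-0.03,"dz":0.13,"rx":0,"ry":0,"rz":0},{"gripper":1,"dx":0.03,"dy":-0.07,"dz":0.14,"rx":0,"ry":0,"rz":0},{"gripper":1,"dx":0.01,"dy":-0.09,"dz":0.14,"rx":0,"ry":0,"rz":0},{"gripper":1,"dx":0.01,"dy":-0.09,"dz":0.14,"rx":0,"ry":0,"rz":0}]'
cat > chk.py <<'E'
from h import *
c=read_camera("wrist");np.savez("w9.npz",**c);W=fish(c);x,y,z=np.moveaxis(W,-1,0);v=c["range_z"]>0
b=v&(x<.55)&(x>.462)&(abs(y+.007)<.034)
rep("knob top",W,b&(z>.114)&(z<.135)&(abs(y+.007)<.02)); rep("base",W,b&(z>.078)&(z<.098)&(abs(y+.007)<.031))
rep("handle top",W,v&(abs(x-.455)<.02)&(abs(y+.007)<.035)&(z>.164)&(z<.176))
rep("plate top",W,v&(abs(x-.455)<.02)&(abs(y+.007)<.075)&(z>.128)&(z<.139))
E
python3 chk.py
```

```text
t: 17.7
eef_pos: [0.5223, -0.0059, 0.1029]
tool_rot: [0.507, 0.494, 0.506, -0.492]
contact_force: [4.8, -0.4, 4.5]
gripper_width: -0.002
t: 18.5
eef_pos: [0.5269, -0.1004, 0.2411]
tool_rot: [0.504, 0.493, 0.506, -0.497]
contact_force: [0.4, 0.4, -0.8]
gripper_width: -0.001
knob top 1184 [ 0.4817 -0.0049  0.122 ] rect [480.9  -4.8] [31.  32.3] 87.1 pca -10.4 zmax 0.126
base 1740 [ 0.4956 -0.0063  0.088 ] rect [489.6  -5.4] [58.5 54.1] 89.8 pca -98.9 zmax 0.098
handle top 1236 [ 0.4579 -0.0075  0.1691] rect [456.6  -7.6] [12.8 49.4] 1.8 pca -88.2 zmax 0.172
plate top 825 [ 0.4565 -0.0083  0.1335] rect [457.4  -7.1] [ 10.6 128.6] 1.5 pca -88.3 zmax 0.139
```

```bash
python3 chk.py; python3 -c "
from station import *
print(hand_in())"
```

```text
knob top 1176 [ 0.4818 -0.005   0.1219] rect [480.8  -4.7] [30.9 32.5] 88.4 pca -6.0 zmax 0.126
base 1745 [ 0.4954 -0.0057  0.088 ] rect [489.9  -5.2] [58.2 54.8] 88.4 pca -96.5 zmax 0.098
handle top 1215 [ 0.4578 -0.0074  0.1691] rect [456.9  -7.5] [12.7 50.1] 1.8 pca -88.3 zmax 0.172
plate top 840 [ 0.4565 -0.0087  0.1334] rect [457.5  -7.7] [ 10.8 128.1] 2.0 pca -88.2 zmax 0.139
the job is handed in; nothing more can be done
None
```

I hung the keyhole stop plate on the chute's two studs and let go. I then stood the grey steel puck in the upper half of the chute, released it and pushed it down against the plate. The job was handed in at about 18.5 s of the 64 s allowed.

**Plate:** I pressed it down to 31 N at the end of the slide. Its top edge is at 133.4 mm, against 133.5 mm for fully home.

**Puck:** It sits flat on the slope, with its knob top at 122 mm as expected. The push force rose from about 1 N to 5 N at the end, which I took as contact with the plate. The wrist camera puts the puck centre about 30 mm from the plate's mid plane, measured at the plate's top edge, against the stated 32 mm. The plate seems to lean slightly uphill at the top, which would account for most of that.

**After letting go:** Two wrist-camera checks with the gripper clear showed the plate and puck at rest.

**Not confirmed:**
- I wanted a close-up of the contact point, but the picture limit was reached, so contact rests on force and depth readings.
- In that last check the top camera gave no reading of the puck.
- I didn't re-measure the bystanders or the spare plate at the end. The arm's path kept clear of them, and no reading suggested contact.

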